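# Light the drying crib and hold its gate ajar

## Task

Turn the bench lamp by the black ball on its tail, swivelling and tilting it until it shines straight at the keeper of the drying crib's bolt. Then take the sagging bolt by its wooden knob, lift it over the keeper's bent-up lip while drawing it back clear of the keeper, without wrenching it against the keeper, and pull the spring-closed gate about a hand's width (roughly 100 mm) ajar. Finish while still holding the gate ajar with the gripper, with the lamp still shining at the keeper, and leave the other things on the bench where they are.

Things in the scene. Friction and masses are not known exactly. Their poses are not given: they have to be found in the camera images.
- crib: Drying crib standing fixed on the bench: pine frame 380 wide (its y) x 200 deep (its x) x 255 tall, wire mesh sides and back, open top. Origin: centre of its underside. Its -x face is the front with the gate, towards the robot; +y points from the gate's hinge side to its free side, along the bolt.
- gate: The gate leaf with all it carries (bolt and knob): pine frame 290 wide x 225 tall x 20 thick, from 25 to 250 above the bench, wire mesh infill. Origin: on the hinge axis at the height of the crib's underside; +y runs along the leaf to its free edge (293 from the axis), +x through the leaf into the crib; axes match the crib's when shut.
- gate_angle (a joint): Gate angle in rad: 0 shut, positive = free edge swung out towards the robot (turns about +z of the crib). Spring hinges always push it shut: about 3 N needed at the knob at 0.35 rad. 0.35 rad puts the free edge about 100 mm out.
- gate_hinge (a point): Point on the gate's upright hinge axis, 226 above the crib's underside; crib frame x -100, y -148.
- bolt (a joint): How far the bolt is drawn back, m: 0 to 0.004 at the start (shot), 0.050 fully back. It slides towards the hinge side (crib -y when shut). Without lifting it stops dead at about 0.008, where its nose catches on the lip; the nose is clear of the keeper from 0.034 on. Friction about 1.5 N: it stays where it is left.
- bolt_rod (a joint): Lift angle of the bolt about its tail pin, rad: 0 = sagged (at rest, nose 0.05 rad below level), up to 0.14. The knob is 100 in front of the tail pin, so 0.01 rad raises it 1 mm. The nose passes over the lip from 0.045 on (knob raised 4.5 mm); 8 to 11 mm is good. About 2 to 4 N at the knob lifts it; let go, it drops.
- bolt_knob (a point): Grip point in the middle of the turned wooden knob on the bolt (cylinder 22 diameter, 28 long, with a rim of 30 diameter at its outer end), axis square to the gate, 60 in front of the gate's face and about 221 above the bench, 29 below the gate's top. Free all round. At the start 265 from the hinge axis along the leaf.
- bolt_nose (a point): Tip of the steel bolt (18 diameter round rod, lying 15 in front of the gate's face). A 7 deep notch in its underside, from 18 to 42 behind the tip, sits over the keeper's lip.
- keeper_lip (a point): The keeper is a bent steel cradle, open at the top, on the front of the crib's free-side post; its front cheek stops the gate while the bolt's nose lies in it. This point: middle of the top edge of its bent-up lip (5 thick along the bolt, 23 wide), 308 from the hinge axis along the front, 216 above the bench. The lamp is to shine at this point.
- lamp_pivot (a point): Crossing of the lamp's swivel axis (upright post) and tilt axis, 240 above the bench. Its frame is that of the lamp head: +x is where the lamp shines, +y its tilt axis. Shade 84 diameter, reaching 95 in front of the pivot. The lamp's foot is screwed to the bench.
- lamp_ball (a point): Centre of the black ball (26 diameter) at the end of the lamp head's tail rod (10 diameter), 100 straight behind the pivot (head frame x = -100). The handle for swivelling and tilting the head.
- lamp_post (a joint): Lamp swivel, rad, positive turns counter-clockwise seen from above. Stiff: stays where it is left (about 1.2 N at the ball).
- lamp_head (a joint): Lamp tilt, rad: 0 = shines level, positive = shines downwards (the ball rises). Range -0.6 to 1.1. Stiff: stays where it is left (about 3 to 4 N at the ball).
- gouge: Turning gouge lying on the bench, 410 long, 29 high, wooden handle 250 long towards its -x; origin at the ferrule. Leave alone.
- wax_tin: Tin 72 diameter, 55 high, standing beside the crib's free-side post. Leave alone.
- sanding_block: Cork block 110 x 60 x 32. Leave alone.
- chuck_key: T-shaped steel key, 100 x 110 x 13, lying. Leave alone.
- egg_cup: Turned wooden egg cup 48 diameter, 68 high. Leave alone.
- mallet: Turned wooden mallet standing on its head, 100 diameter, 240 high. Leave alone.
- chuck: Four-jaw lathe chuck 100 diameter, 67 high, lying on its back. Leave alone.

How it is judged:
By the outcome, as a careful person would: the job done as asked, in the order asked, and still so for the second after the job is handed in, while the arm keeps its last pose, push and grip.
It also fails if it takes over 48 s, if anything falls off the work surface, if the arm or the gripper's body presses on something with over 40 N, if the wrist force passes 120 N, or if a joint passes its speed limit or range.

## Robot

A 6-joint arm with a two-finger parallel gripper is mounted at the origin on the work surface. World frame = base frame: x ahead of the robot, y to its left, z up, the work surface at z = 0. Lengths are in m, angles in rad, forces in N, time in s.
With the tool pointing down it reaches from about 0.35 to 0.85 m from the base axis. Payload 8.1 kg.
Tool frame: the origin (TCP) lies at the very end of the fingers, on their centre line; the grasp point (between the pads) lies 19 mm behind it; z points along the fingers, y is the line along which they close (so a half turn about z gives the same grasp; the last joint's range is limited). The gripper opens to 93 mm and grips with 3 to 60 N. Pads are 15 mm wide; open, the fingers measure 128 mm over their backs; the gripper's body (75 mm by 188 mm) begins 65 mm behind the grasp point.
Start: joints at [-1.364, 0.13, 1.488, -0, 1.523, -0.085], TCP at [0.173, -0.575, 0.219] pointing down, gripper open.
Joint ranges: [-2.96, 2.96], [-0.89, 2.26], [0.02, 2.5], [-1.34, 4.48], [0, 2.73], [-2.66, 2.66]. Speed limits (rad/s): [2.39, 2.39, 2.79, 3.14, 3.14, 3.14].

## Interface

Orientations are given as [roll, pitch, yaw] about the fixed x, y, z axes, in that order (R = Rz(yaw) Ry(pitch) Rx(roll)).
In Python, from rig import robot gives the robot as it stands.
- The arm moves only by the tool inch_along, called after "Emit:" by a JSON object that holds its "name" and its "arguments". Schema: {"type":"object","properties":{"deltas":{"type":"array","items":{"type":"array","prefixItems":[{"type":"array","items":{"type":"number"},"minItems":3,"maxItems":3},{"type":"array","items":{"type":"number"},"minItems":3,"maxItems":3}],"minItems":2,"maxItems":2},"minItems":1,"maxItems":10},"jaw":{"type":"number"},"grip_force":{"type":"number"},"only":{"type":"string"},"quiet":{"type":"boolean"},"lines":{"type":"string"}},"required":["deltas"],"additionalProperties":false}. deltas is a list of rows, 1 to 10 of them, each written [[dx, dy, dz], [rx, ry, rz]]: dx, dy, dz in m, then a rotation vector rx, ry, rz in rad; each row is the pose to reach, as a shift and turn from the pose commanded when the call began, along the tool's axes at that moment; what a row does not reach only later rows make up. A row lasts 1/8 s, in which the tool goes at most 0.0625 m and 0.188 rad, less where a joint would pass 70% of its speed; a pose out of reach is approached as far as the arm can. jaw is the finger opening in m, set as the call begins (left out keeps the last). The fingers move at their own pace and stop on an object; grip_force is the grip in N (left out, the last holds). Time passes only in rows, so rows that do not move let the fingers close. The tool returns the time, the measured TCP pose, the force, the opening and the grip force at its end. only (a regular expression) keeps the lines of the reply that match it, lines (a string "A,B") keeps lines A to B, and quiet returns only ok. Input that does not fit is refused with a message, and nothing moves.
- robot.get_obs(): the state, without advancing time (a new reading comes with each control period).
- robot.snapshot(name): name is "scene" or "top" or "wrist"; returns a dict with "frame" (384x512x3 uint8, blue, green, red), "camera_matrix" (3x3 intrinsics, pixels), "rvec" (rotation vector, rad) and "tvec" (3), from world to camera coordinates, as OpenCV has them. Camera axes: x right, y down, z forward; pixel columns grow to the right and rows downward; lengths in m; the calibration is good to about 2 mm. A picture is of the moment at which its call begins. There is no depth.
- robot.sign_off(): hands the job in; it is judged then, once.
The state is a dict: "time_s": time; "joints": joint angles; "qd": joint speeds; "joint_efforts": joint torques, N m; "ee_pos": TCP position; "ee_rot": TCP orientation; "wrist_force": force on the tool from outside, world axes, zero at the start; "wrist_torque": the same for the moment, N m; "grip_width": finger opening in m; "grip_force": force on a finger pad.
Only numpy, scipy, OpenCV 4.12 (cv2) and the standard library are available. Lean on these libraries where they do the work, as an engineer would, in place of code of your own. Each camera call takes 0.05 s, during which the arm holds its last target. There are 200 camera calls.

## Working session

There is one attempt and no reset: what is moved stays moved. The work goes in short steps, Python scripts to look and compute and a tool call to move; the robot and the scene stay as the last step left them, time stands still between calls to the robot, and variables do not carry over. Pictures are saved under pics/ and viewed, at most 10 in all, crops included, and the job is handed in when it is done.

```bash
ls; mkdir -p pics
```

Create h.py:
```python
import numpy as np, cv2, json
from scipy.spatial.transform import Rotation as Ro
from rig import robot
def snap(n,f=None):
    s=robot.snapshot(n)
    if f: cv2.imwrite('pics/'+f,s['frame'])
    return s
def ray(s,u,v):
    R=cv2.Rodrigues(np.array(s['rvec'],float))[0];t=np.array(s['tvec'],float).ravel()
    p=cv2.undistortPoints(np.array([[[u,v]]],float),np.array(s['camera_matrix'],float),None).ravel()
    d=R.T@np.r_[p,1]; return -R.T@t,d/np.linalg.norm(d)
def plane(s,u,v,z):
    o,d=ray(s,u,v); return o+d*(z-o[2])/d[2]
def tri(*rays):
    A=sum(np.eye(3)-np.outer(d,d) for o,d in rays);b=sum((np.eye(3)-np.outer(d,d))@o for o,d in rays)
    return np.linalg.solve(A,b)
def proj(s,p):
    return cv2.projectPoints(np.array(p,float).reshape(-1,3),np.array(s['rvec'],float),np.array(s['tvec'],float),np.array(s['camera_matrix'],float),None)[0].reshape(-1,2)
```

Run:
```python
from h import *
a=snap('scene','s0.png');b=snap('top','t0.png');c=snap('wrist')
cv2.imwrite('pics/st0.png',cv2.resize(np.vstack([a['frame'],b['frame']]),(400*2,1200))[:, :]) if 0 else None
for s in (a,b,c):
    print(ray(s,256,192),np.array(s['camera_matrix'])[0,0])
o=robot.get_obs();print(o['ee_rot'],o['ee_pos'],o['time_s'])
```

```text
pics
rig.py
(array([ 0.89281555, -0.47630595,  0.95385506]), array([-0.33191332,  0.4636667 , -0.82149056])) 365.8577356493406
(array([ 0.48989656, -0.05162145,  1.32321474]), array([ 0.04831258, -0.00976376, -0.99878454])) 406.9510831886674
(array([ 0.23876884, -0.55589552,  0.38406402]), array([-0.22303296, -0.0786574 , -0.97163229])) 313.171286853339
[-3.14018920e+00 -1.38133342e-04  2.91784775e-01] [ 0.17253892 -0.57420983  0.2178337 ] 0.15
```

View pics/s0.png

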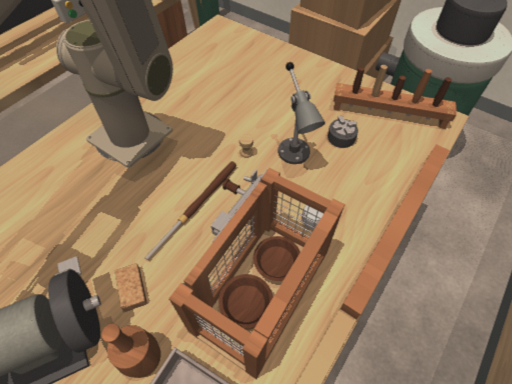

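View pics/t0.png

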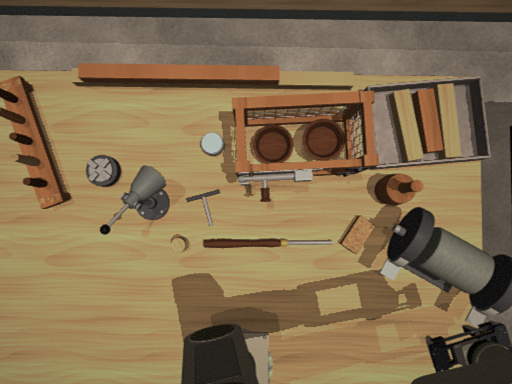

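The scene view shows the ball at about (290,66). In the top view the ball is at (105,229), the lamp post at about (152,203), the knob at about (265,190) and the crib rim at about (235–375, 92–172). I'll zoom in.

Run:
```python
import cv2,numpy as np
t=cv2.imread('pics/t0.png');s=cv2.imread('pics/s0.png')
a=cv2.resize(t[85:245,90:390],(800,427),interpolation=cv2.INTER_CUBIC)
b=cv2.resize(s[50:180,230:370],(420,390)[::1],interpolation=cv2.INTER_CUBIC)
cv2.imwrite('pics/z1.png',a)
from h import *
# ball blobs
for im,(x0,x1,y0,y1) in ((t,(95,120,215,240)),(s,(280,300,58,76))):
    m=(im[y0:y1,x0:x1].max(2)<45).astype(np.uint8)
    n,l,st,c=cv2.connectedComponentsWithStats(m); print(st[1:],c[1:]+[x0,y0])
```

```text
[[ 5 10 10  9 67]] [[104.56716418 229.01492537]]
[[ 7  5  6  7 29]] [[289.44827586  66.        ]]
```

View pics/z1.png

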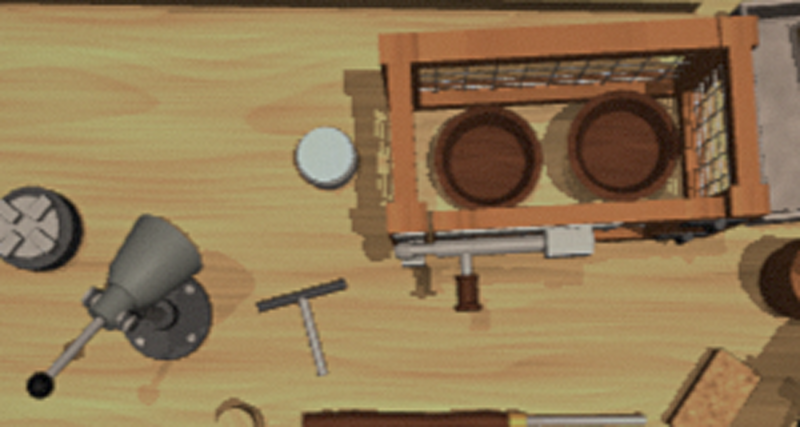

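The enlarged top view shows the crib rim corners at (232,98), (374,91), (235,172) and (378,165). The knob is at about (265,194), the lamp foot centre at about (152,204) and the tilt joint at about (132,199).

Run:
```python
from h import *
t=snap('top');s=snap('scene')
ball=tri(ray(t,104.6,229),ray(s,289.4,66)); print('ball',ball)
c=[plane(t,u,v,.255) for u,v in ((232.5,98),(373.9,90.6),(235.5,172),(377.6,164.5))]
print(np.round(c,4)); BL,BR,FL,FR=c
print('size',np.linalg.norm(BL-BR),np.linalg.norm(FL-FR),np.linalg.norm(BL-FL),np.linalg.norm(BR-FR))
y=(BL-BR+FL-FR);x=(BL-FL+BR-FR)
a1=np.arctan2(-y[0],y[1]);a2=np.arctan2(x[1],x[0]);print('yaw',a1,a2)
print('foot',plane(t,151.9,204,.012))
k=[plane(t,90+u/2.667,85+v/2.667,.221+0.011) for u,v in ((455,275),(480,310),(467,292))];print('knob',k)
# HSV circle foot in scene
print('foot scene',plane(s,294,150,.012))
# refine rim: mask of orange-ish in top ROI
hsv=cv2.cvtColor(t['frame'],cv2.COLOR_BGR2HSV)
for p in ((240,130),(300,97),(300,170),(245,182),(200,150),(265,192),(150,204)): print(p,hsv[p[1],p[0]])
yaw=(a1+a2)/2;R=Ro.from_euler('z',yaw).as_matrix()
C=np.mean(c,0);C[2]=0
lip=C+R@[-.115-.0,.160,.216];print('C',C,'lip~',lip,'hinge',C+R@[-.1,-.148,.226],'knob pred',C+R@[-.17,.117,.221])
```

```text
ball [0.4417823  0.32088219 0.28717915]
[[ 0.7913  0.0035  0.255 ]
 [ 0.8164 -0.3734  0.255 ]
 [ 0.5936 -0.0074  0.255 ]
 [ 0.6183 -0.3823  0.255 ]]
size 0.37771628350784453 0.37568243930817463 0.19795583625113095 0.19826454351680994
yaw 0.0661428171179247 0.05017020577633562
foot [0.51043092 0.27002733 0.012     ]
knob [array([ 0.5532909, -0.0745276,  0.232    ]), array([ 0.51836418, -0.10006631,  0.232     ]), array([ 0.53630945, -0.08679949,  0.232     ])]
foot scene [0.51627865 0.27223319 0.012     ]
(240, 130) [ 12 157 164]
(300, 97) [ 12 151 165]
(300, 170) [ 21  21 161]
(245, 182) [ 19  31 140]
(200, 150) [ 21 106 178]
(265, 192) [ 10 151  86]
(150, 204) [11 35 59]
C [ 0.70491181 -0.1898819   0.        ] lip~ [ 0.58080643 -0.03683663  0.216     ] hinge [ 0.61368318 -0.34344407  0.226     ] knob pred [ 0.52839873 -0.08296074  0.221     ]
```

Add to h.py:
```python
def rel(p,rpy=None):
    """tool-axis row for world target p, rpy"""
    o=robot.get_obs();R=Ro.from_euler('xyz',o['ee_rot']);d=R.inv().apply(np.array(p)-o['ee_pos'])
    r=np.zeros(3) if rpy is None else (R.inv()*Ro.from_euler('xyz',rpy)).as_rotvec()
    print(np.round(np.r_[d,r],4))
```

```text
(no output)
```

Emit:
{"name": "inch_along", "arguments": {"deltas": [[[0, 0, -0.0625], [0, 0, 0]], [[0, 0, -0.125], [0, 0, 0]], [[0, 0, -0.18], [0, 0, 0]]]}}

```text
time_s: 0.62
ee_pos: [0.1726, -0.5745, 0.4011]
ee_rot: [3.14, 0.0, 0.292]
wrist_force: [0.4, -0.8, -1.1]
grip_width: 0.0927
grip_force: 0.0
```

```bash
python3 -c "
from h import *
rel([.40,-.3,.4],[np.pi,0,.06]);rel([.48,-.07,.4],[np.pi,0,.06])"
```

```text
[ 0.2968 -0.1975  0.0009  0.0012 -0.      0.2318]
[ 0.4395 -0.3947  0.0006  0.0012 -0.      0.2318]
```

Emit:
{"name": "inch_along", "arguments": {"deltas": [[[0.3, -0.2, 0], [0, 0, 0.232]], [[0.3, -0.2, 0], [0, 0, 0.232]], [[0.3, -0.2, 0], [0, 0, 0.232]], [[0.3, -0.2, 0], [0, 0, 0.232]], [[0.3, -0.2, 0], [0, 0, 0.232]], [[0.44, -0.395, 0], [0, 0, 0.232]], [[0.44, -0.395, 0], [0, 0, 0.232]], [[0.44, -0.395, 0], [0, 0, 0.232]], [[0.44, -0.395, 0], [0, 0, 0.232]], [[0.44, -0.395, 0], [0, 0, 0.232]]], "jaw": 0.05}}

```text
time_s: 1.88
ee_pos: [0.4809, -0.0669, 0.3987]
ee_rot: [-3.141, -0.0, 0.062]
wrist_force: [0.3, -0.7, 1.0]
grip_width: 0.0505
grip_force: 0.0
```

Emit:
{"name": "inch_along", "arguments": {"deltas": [[[0, 0, 0], [0, 0, 0]], [[0, 0, 0], [0, 0, 0]]]}}

```text
time_s: 2.12
ee_pos: [0.4802, -0.0701, 0.3985]
ee_rot: [3.141, 0.0, 0.06]
wrist_force: [0.3, -0.2, -0.2]
grip_width: 0.0501
grip_force: 0.0
```

```bash
python3 -c "
from h import *
s=snap('wrist','w1.png');np.savez('w1.npz',**{k:s[k] for k in('camera_matrix','rvec','tvec')});print(robot.get_obs()['ee_pos'])
cv2.imwrite('pics/w1b.png',cv2.resize(s['frame'],(768,576),interpolation=cv2.INTER_CUBIC))"
```

```text
[ 0.48014742 -0.07055973  0.39860032]
```

View pics/w1b.png

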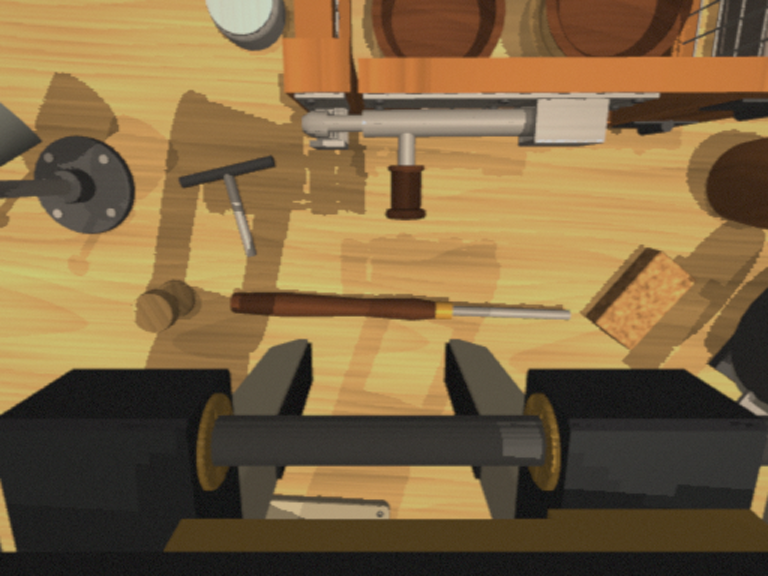

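The wrist view (1.5x) shows the knob spanning rows 166–218 at column 406. The bolt nose tip is at (303,125), with the keeper at about columns 310–347. The crib's front-left rim corner is at (287,93) and the lamp foot centre at (84,185).

Run:
```python
from h import *
w=np.load('w1.npz')
P=lambda u,v,z:plane(w,u/1.5,v/1.5,z)
for n,a in dict(knob_in=(406,166,.221),knob_out=(406,215,.221),knob=(406,191,.221),nose=(303,125,.22),keep=(330,127,.216),rimL=(287,93,.255),rimR=(740,95,.255),rod450=(450,124,.223),foot=(84,185,.01)).items(): print(n,P(*a).round(4))
hx=cv2.imread('pics/w1.png')
# knob dark-brown mask
c=hx[100:150,250:295];hsv=cv2.cvtColor(c,cv2.COLOR_BGR2HSV);m=((hsv[...,2]<100)&(hsv[...,1]>110)).astype(np.uint8)
print(cv2.connectedComponentsWithStats(m)[2:])
```

```text
knob_in [ 0.5553 -0.0868  0.221 ]
knob_out [ 0.5211 -0.0894  0.221 ]
knob [ 0.5381 -0.0881  0.221 ]
nose [ 0.5783 -0.0135  0.22  ]
keep [ 0.5785 -0.0318  0.216 ]
rimL [ 0.5933 -0.0088  0.255 ]
rimR [ 0.609  -0.2864  0.255 ]
rod450 [ 0.5848 -0.1148  0.223 ]
foot [0.5155 0.2694 0.01  ]
(array([[   0,    0,   45,   50, 1537],
       [   8,   10,   25,   36,  713]], dtype=int32), array([[22.86402082, 22.66167859],
       [20.13744741, 28.4628331 ]]))
```

```bash
python3 -c "
from h import *
rel([.442,.321,.36],[np.pi,0,2.53])"
```

```text
[-1.5000e-02 -3.9310e-01  3.8500e-02 -1.0000e-04  5.0000e-04 -2.4709e+00]
```

Emit:
{"name": "inch_along", "arguments": {"deltas": [[[-0.015, -0.393, 0], [0, 0, -2.47]], [[-0.015, -0.393, 0], [0, 0, -2.47]], [[-0.015, -0.393, 0], [0, 0, -2.47]], [[-0.015, -0.393, 0], [0, 0, -2.47]], [[-0.015, -0.393, 0], [0, 0, -2.47]], [[-0.015, -0.393, 0], [0, 0, -2.47]], [[-0.015, -0.393, 0], [0, 0, -2.47]], [[-0.015, -0.393, 0], [0, 0, -2.47]], [[-0.015, -0.393, 0.02], [0, 0, -2.47]], [[-0.015, -0.393, 0.0385], [0, 0, -2.47]]], "jaw": 0.055}}

```text
time_s: 3.42
ee_pos: [0.4429, 0.3204, 0.3598]
ee_rot: [3.141, 0.0, 1.939]
wrist_force: [0.9, -0.4, 0.2]
grip_width: 0.0549
grip_force: 0.0
```

```bash
python3 -c "
from h import *
print(robot.get_obs()['joints']);rel([.442,.321,.36],[np.pi,0,2.53])"
```

```text
[ 5.32651221e-01 -2.84274760e-02  1.39816039e+00 -2.52768396e-04
  1.77147019e+00  1.64507050e-01]
[ 9.000e-04 -6.000e-04 -2.000e-04  4.000e-04  3.000e-04 -5.911e-01]
```

Emit:
{"name": "inch_along", "arguments": {"deltas": [[[0, 0, 0], [0, 0, -0.59]], [[0, 0, 0], [0, 0, -0.59]], [[0, 0, 0], [0, 0, -0.59]], [[0, 0, 0], [0, 0, -0.59]], [[0, 0, 0], [0, 0, -0.59]]]}}

```text
time_s: 4.05
ee_pos: [0.4424, 0.3209, 0.3601]
ee_rot: [-3.142, 0.0, 2.52]
wrist_force: [0.9, -0.3, 0.6]
grip_width: 0.0552
grip_force: 0.0
```

```bash
python3 -c "
from h import *
s=snap('wrist','w2.png');im=s['frame'];t=snap('top')
b=np.array([.4418,.3209,.2872]);print(proj(s,b),proj(s,[.5145,.27,.24]))
m=(im.max(2)<40).astype(np.uint8);n,l,st,c=cv2.connectedComponentsWithStats(m)
for i in range(1,n):
  if 150<st[i,4]<20000: print(st[i],c[i])
"
```

```text
[[252.6143694  203.75663726]] [[253.3699311  275.70720533]]
[237 188  31  31 755] [252.16953642 203.19735099]
[179 230  26  48 533] [193.59474672 258.32645403]
[301 230  24  48 519] [310.35452794 258.3044316 ]
[    0   246   512   138 17566] [159.07309575 340.37566891]
[  352   247   160    99 11804] [437.01101322 294.84573026]
```

View pics/w2.png

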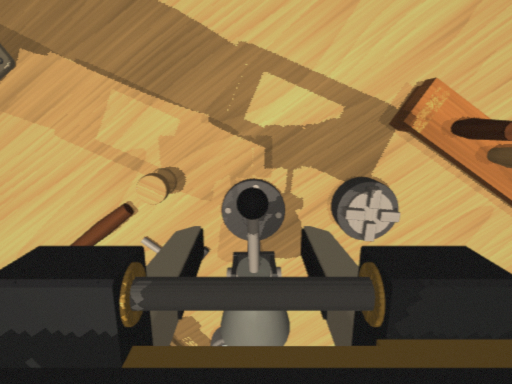

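The ball is at (252,203), which matches the prediction within 1 px, and the rod lies centred between the fingers. Next I descend and grip.

Emit:
{"name": "inch_along", "arguments": {"deltas": [[[0, 0, 0.05], [0, 0, 0]], [[0, 0, 0.075], [0, 0, 0]], [[0, 0, 0.092], [0, 0, 0]], [[0, 0, 0.092], [0, 0, 0]]]}}

```text
time_s: 4.65
ee_pos: [0.4414, 0.3213, 0.2671]
ee_rot: [-3.14, -0.001, 2.524]
wrist_force: [-0.2, -0.2, -0.3]
grip_width: 0.0549
grip_force: 0.0
```

Emit:
{"name": "inch_along", "arguments": {"deltas": [[[0, 0, 0], [0, 0, 0]], [[0, 0, 0], [0, 0, 0]], [[0, 0, 0], [0, 0, 0]], [[0, 0, 0], [0, 0, 0]]], "jaw": 0.01, "grip_force": 20}}

```text
time_s: 5.15
ee_pos: [0.4422, 0.3218, 0.2688]
ee_rot: [3.141, 0.0, 2.525]
wrist_force: [0.4, -0.5, 1.8]
grip_width: 0.025
grip_force: 20.0
```

Run:
```python
from h import *
o=robot.get_obs();R=Ro.from_euler('xyz',o['ee_rot']);p0=np.array(o['ee_pos']);P=np.array([.5145,.27,.24])
b=p0+R.apply([0,0,-.019]);d=P-b;print(b,np.linalg.norm(d))
psi0=np.arctan2(d[1],d[0]);t0=np.arcsin(-d[2]/np.linalg.norm(d));T=np.array([.580,-.041,.216])-P
psi1=np.arctan2(T[1],T[0]);t1=np.arctan2(-T[2],np.hypot(*T[:2]));print(psi0,t0,psi1,t1)
L=np.linalg.norm(d)
for f in np.linspace(0,1,8)[1:]:
    ps=psi0+f*(psi1-psi0);t=t0+f*(t1-t0);n=P-L*np.array([np.cos(t)*np.cos(ps),np.cos(t)*np.sin(ps),-np.sin(t)])
    print(np.round(np.r_[R.inv().apply(n-b),0,0,-(ps-psi0)],4))
```

```text
[0.44217791 0.32179088 0.28784553] 0.10100482707717653
-0.6214592405636102 0.49348215731945294 -1.363219076214676 0.07537076167136307
[0.0021 0.0097 0.0054 0.     0.     0.106 ]
[0.0029 0.0198 0.011  0.     0.     0.2119]
[0.0022 0.03   0.0166 0.     0.     0.3179]
[-0.      0.0402  0.0225  0.      0.      0.4239]
[-0.0037  0.05    0.0283  0.      0.      0.5298]
[-0.0087  0.0594  0.0343  0.      0.      0.6358]
[-0.015   0.0679  0.0403  0.      0.      0.7418]
```

Emit:
{"name": "inch_along", "arguments": {"deltas": [[[0.002, 0.0097, 0.0054], [0, 0, 0.106]], [[0.003, 0.0198, 0.011], [0, 0, 0.212]], [[0.002, 0.03, 0.0166], [0, 0, 0.318]], [[0, 0.04, 0.0225], [0, 0, 0.424]], [[-0.004, 0.05, 0.0283], [0, 0, 0.53]], [[-0.009, 0.0594, 0.0343], [0, 0, 0.636]], [[-0.015, 0.068, 0.0403], [0, 0, 0.742]], [[-0.015, 0.068, 0.0403], [0, 0, 0.742]], [[-0.015, 0.068, 0.0403], [0, 0, 0.742]]]}}

```text
time_s: 6.28
ee_pos: [0.4932, 0.3685, 0.2276]
ee_rot: [-3.141, -0.0, 1.785]
wrist_force: [1.8, 2.1, -2.7]
grip_width: 0.0248
grip_force: 20.0
```

Create lamp.py:
```python
from h import *
t=snap('top');s=snap('scene');o=robot.get_obs();P=np.array([.5145,.27,.24])
b=np.array(o['ee_pos'])+Ro.from_euler('xyz',o['ee_rot']).apply([0,0,-.019]);d=P-b
print('ball',b,'L',np.linalg.norm(d),'psi,t',np.arctan2(d[1],d[0]),np.arcsin(-d[2]/np.linalg.norm(d)))
print(proj(t,[b,P,[.58,-.041,.216]]).round(1).tolist(),proj(s,[b,P]).round(1).tolist())
cv2.imwrite('pics/lamp_%d.png'%(o['time_s']*100),np.hstack([cv2.resize(t['frame'][150:280,80:280],(480,312),interpolation=cv2.INTER_CUBIC),cv2.resize(s['frame'][40:170,240:370],(312,312),interpolation=cv2.INTER_CUBIC)]))
```

```bash
python3 lamp.py; ls pics
```

```text
ball [0.49323533 0.36849574 0.24675664] L 0.10099133146850126 psi,t -1.3581654928907556 0.06695319096314142
[[92.6, 208.4], [130.9, 200.9], [248.3, 178.5]] [[311.1, 75.6], [299.7, 97.9]]
lamp_637.png
s0.png
t0.png
w1.png
w1b.png
w2.png
z1.png
```

Emit:
{"name": "inch_along", "arguments": {"deltas": [[[0, 0, 0], [0, 0, 0]], [[0, 0, 0], [0, 0, 0]], [[0, 0, 0], [0, 0, 0]]], "jaw": 0.055}}

```text
time_s: 6.75
ee_pos: [0.4935, 0.3684, 0.228]
ee_rot: [3.141, 0.0, 1.783]
wrist_force: [0.1, -0.6, -0.6]
grip_width: 0.0501
grip_force: 0.0
```

Emit:
{"name": "inch_along", "arguments": {"deltas": [[[0, 0, -0.05], [0, 0, 0]], [[0, 0, -0.1], [0, 0, 0]], [[0, 0, -0.13], [0, 0, 0]], [[0, 0, -0.13], [0, 0, 0]]]}}

```text
time_s: 7.25
ee_pos: [0.4945, 0.369, 0.3616]
ee_rot: [3.136, -0.002, 1.783]
wrist_force: [0.6, 0.1, 0.4]
grip_width: 0.0545
grip_force: 0.0
```

Run:
```python
from h import *
w=snap('wrist','w3.png');im=w['frame'];pred=[.4932,.3685,.2468]
def dark(im,thr,lo,hi,near):
    n,l,st,c=cv2.connectedComponentsWithStats((im.max(2)<thr).astype(np.uint8))
    k=[i for i in range(1,n) if lo<st[i,4]<hi and np.hypot(*(c[i]-near))<15]
    return [(st[i].tolist(),c[i].round(1)) for i in k]
q=proj(w,pred)[0];print('w',q,dark(im,40,150,3000,q))
for n in('top','scene'):
    s=snap(n,n+'3.png');q=proj(s,pred)[0];print(n,q,dark(s['frame'],45,15,120,q))
```

```bash
python3 lamp.py
```

```text
w [249.88680139 191.99728102] [([237, 181, 28, 25, 540], array([250.2, 193.2]))]
top [ 92.57731637 208.39629834] [([89, 205, 9, 9, 59], array([ 92.9, 208.6]))]
scene [311.05939113  75.55140648] [([309, 73, 6, 6, 25], array([311.7,  75. ]))]
ball [0.49297594 0.36809287 0.37455056] L 0.16789683738548916 psi,t -1.354794239012604 0.9296125879951113
[[71.3, 208.1], [130.9, 200.9], [248.3, 178.5]] [[316.6, 36.9], [299.7, 97.9]]
```

Run:
```python
from h import *
t=snap('top');s=snap('scene');w=snap('wrist')
n,l,st,c=cv2.connectedComponentsWithStats((w['frame'].max(2)<40).astype(np.uint8))
k=[i for i in range(1,n) if 300<st[i,4]<1500 and np.hypot(*(c[i]-[250,193]))<10];cw=c[k[0]];print(cw)
b=tri(ray(t,92.9,208.6),ray(s,311.7,75));b3=tri(ray(t,92.9,208.6),ray(s,311.7,75),ray(w,*cw));print(b,b3)
for b in(b,b3):
  for P in ([.5145,.27,.24],[.5125,.27,.24]):
    d=np.array(P)-b;print(np.linalg.norm(d),np.arctan2(d[1],d[0]),np.arctan2(-d[2],np.hypot(*d[:2])),'hit',np.array(P)+d/np.linalg.norm(d)*.318)
```

```text
[252.9787234  193.67198582]
[0.4938646  0.3676094  0.24933662] [0.4937298  0.36789531 0.24898163]
0.1002027293363178 -1.3624561111140794 0.0933126769217474 hit [ 0.57998779 -0.0397699   0.21036961]
0.09981004651730016 -1.3821484774504595 0.09368087274225023 hit [ 0.57187334 -0.04098863  0.21025304]
0.10047668052502977 -1.361729104181814 0.08950962886041122 hit [ 0.58023589 -0.0398302   0.21157393]
0.10008237866644698 -1.381357956647933 0.08986322693158734 hit [ 0.57214011 -0.04105086  0.21146194]
```

```bash
ls pics/lamp*; cp pics/lamp_7*.png pics/l3.png
```

```text
pics/lamp_637.png
pics/lamp_750.png
```

View pics/l3.png

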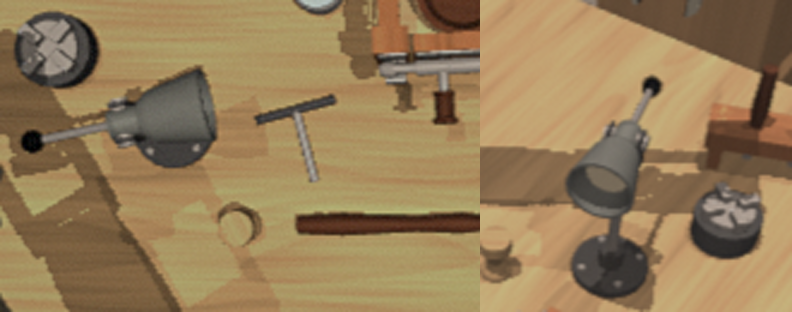

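The lamp picture shows the ball at (33,141) and the shade rim centred at about (209,104) in the crop, pointing at the keeper. I'll cross-check the axis using the rim.

Run:
```python
from h import *
t=snap('top')
b=np.array([.4938,.3678,.249]);lip=np.array([.58,-.041,.216])
for P in ([.5145,.27,.24],[.5125,.27,.24],[.5165,.27,.24]):
    d=np.array(P)-b;d/=np.linalg.norm(d);c=np.array(P)+.095*d
    y=np.cross([0,0,1],d);y/=np.linalg.norm(y);z=np.cross(d,y)
    ring=[c+.042*(np.cos(a)*y+np.sin(a)*z) for a in np.linspace(0,2*np.pi,60)]
    q=proj(t,ring);print(P,'rim crop',((q.min(0)-[80,150])*2.4).round(1),((q.max(0)-[80,150])*2.4).round(1))
    fr=proj(t,[[P[0]+.0,P[1],.012]]);print(((fr-[80,150])*2.4).round(1))
im=t['frame'];g=im[185:225,130:175].max(2);print((cv2.connectedComponentsWithStats((g<75).astype(np.uint8))[2:]))
```

```text
[0.5145, 0.27, 0.24] rim crop [199.5  68.9] [216.  142.7]
[[172.7 126.6]]
[0.5125, 0.27, 0.24] rim crop [200.4  72.2] [215.6 146.2]
[[172.6 128.1]]
[0.5165, 0.27, 0.24] rim crop [198.6  65.6] [216.3 139.1]
[[172.7 125.1]]
(array([[   0,    0,   45,   40, 1455],
       [  10,    0,   11,    5,   15],
       [  33,    0,    1,    1,    1],
       [  33,    2,    1,    2,    2],
       [   0,    7,    7,    3,   15],
       [   8,    6,    1,    1,    1],
       [  34,    7,    1,    1,    1],
       [   0,   12,   40,   23,  310]], dtype=int32), array([[22.27972509, 18.42199313],
       [15.2       ,  1.53333333],
       [33.        ,  0.        ],
       [33.        ,  2.5       ],
       [ 3.2       ,  7.86666667],
       [ 8.        ,  6.        ],
       [34.        ,  7.        ],
       [21.82580645, 26.2483871 ]]))
```

Aim agrees within about 1°. Now to the knob.

```bash
python3 -c "
from h import *
rel([.47,-.05,.40],[np.pi,0,.06]);rel([.539,-.088,.32],[np.pi,0,.06])"
```

```text
[-4.0400e-01 -1.1080e-01 -4.2800e-02 -7.0000e-04  1.7000e-03  1.7228e+00]
[-4.5570e-01 -5.1200e-02  3.7100e-02 -7.0000e-04  1.7000e-03  1.7228e+00]
```

Emit:
{"name": "inch_along", "arguments": {"deltas": [[[-0.06, -0.02, -0.042], [0, 0, 1.723]], [[-0.404, -0.11, -0.042], [0, 0, 1.723]], [[-0.404, -0.11, -0.042], [0, 0, 1.723]], [[-0.404, -0.11, -0.042], [0, 0, 1.723]], [[-0.404, -0.11, -0.042], [0, 0, 1.723]], [[-0.404, -0.11, -0.042], [0, 0, 1.723]], [[-0.404, -0.11, -0.042], [0, 0, 1.723]], [[-0.456, -0.051, 0], [0, 0, 1.723]], [[-0.456, -0.051, 0.037], [0, 0, 1.723]], [[-0.456, -0.051, 0.037], [0, 0, 1.723]]], "jaw": 0.05}}

```text
time_s: 8.95
ee_pos: [0.5379, -0.0885, 0.315]
ee_rot: [-3.139, 0.009, 0.056]
wrist_force: [0.2, 0.4, -0.9]
grip_width: 0.0499
grip_force: 0.0
```

Emit:
{"name": "inch_along", "arguments": {"deltas": [[[0, 0, 0], [0, 0, 0]], [[0, 0, 0], [0, 0, 0]]]}}

```text
time_s: 9.2
ee_pos: [0.5401, -0.0877, 0.3236]
ee_rot: [3.14, -0.004, 0.062]
wrist_force: [0.4, 0.1, 0.1]
grip_width: 0.0502
grip_force: 0.0
```

```bash
python3 -c "
from h import *
o=robot.get_obs();print(o['joints']);rel([.539,-.088,.32],[np.pi,0,.06]);s=snap('wrist','w4.png');print(proj(s,[[.538,-.088,.221],[.524,-.089,.221],[.58,-.041,.216]]))"
```

```text
[-2.54786403e-01 -3.62640083e-02  1.47084770e+00  5.22529958e-05
  1.70294018e+00  1.25359708e+00]
[-0.0011  0.0002  0.0036  0.0012 -0.0039  0.0024]
[[250.48150527 198.66864766]
 [250.62686015 213.75672422]
 [199.5057351  147.25327041]]
```

View pics/w4.png

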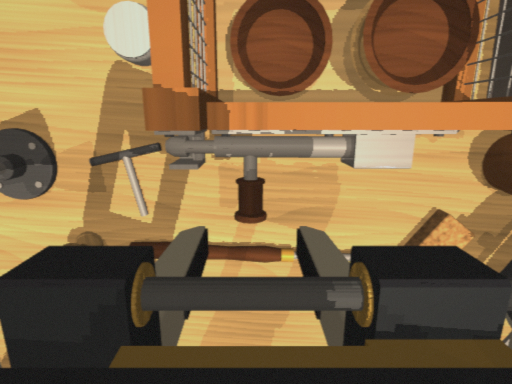

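The knob is centred at about (251,200), as predicted, with the nose and keeper at about (170–205,147). I descend and grip.

Emit:
{"name": "inch_along", "arguments": {"deltas": [[[0, 0, 0.06], [0, 0, 0]], [[0, 0, 0.1], [0, 0, 0]], [[0, 0, 0.1195], [0, 0, 0]], [[0, 0, 0.1195], [0, 0, 0]], [[0, 0, 0.1195], [0, 0, 0]]]}}

```text
time_s: 9.88
ee_pos: [0.5409, -0.0883, 0.2039]
ee_rot: [3.14, -0.003, 0.06]
wrist_force: [-0.6, -0.6, 0.8]
grip_width: 0.0503
grip_force: 0.0
```

Emit:
{"name": "inch_along", "arguments": {"deltas": [[[0, 0, 0], [0, 0, 0]], [[0, 0, 0], [0, 0, 0]], [[0, 0, 0], [0, 0, 0]], [[0, 0, 0], [0, 0, 0]]], "jaw": 0.01, "grip_force": 30}}

```text
time_s: 10.38
ee_pos: [0.5398, -0.0879, 0.2017]
ee_rot: [-3.141, -0.001, 0.06]
wrist_force: [-0.1, 1.9, 2.2]
grip_width: 0.0211
grip_force: 30.0
```

Emit:
{"name": "inch_along", "arguments": {"deltas": [[[0, -0.0005, -0.003], [0.03, 0, 0]], [[0, -0.001, -0.006], [0.06, 0, 0]], [[0, -0.0018, -0.0095], [0.095, 0, 0]], [[0, -0.0018, -0.0095], [0.095, 0, 0]]]}}

```text
time_s: 10.88
ee_pos: [0.5395, -0.087, 0.2109]
ee_rot: [-3.046, 0.0, 0.058]
wrist_force: [1.4, 0.5, -1.6]
grip_width: 0.0214
grip_force: 30.0
```

Emit:
{"name": "inch_along", "arguments": {"deltas": [[[0, 0.006, -0.0006], [0, 0, 0]], [[0, 0.012, -0.0011], [0, 0, 0]], [[0, 0.016, -0.0015], [0, 0, 0]]]}}

```text
time_s: 11.25
ee_pos: [0.5404, -0.1027, 0.2107]
ee_rot: [-3.047, 0.0, 0.06]
wrist_force: [1.8, 2.0, -2.0]
grip_width: 0.0214
grip_force: 30.0
```

```bash
python3 -c "
from rig import robot;print(robot.get_obs()['wrist_force'])"
```

```text
[ 1.79443244  1.95552488 -2.01117158]
```

Past the lip with only ~2 N of drag; I continue to ~41 mm.

Emit:
{"name": "inch_along", "arguments": {"deltas": [[[0, 0.006, -0.0006], [0, 0, 0]], [[0, 0.012, -0.0011], [0, 0, 0]], [[0, 0.018, -0.0017], [0, 0, 0]], [[0, 0.025, -0.0024], [0, 0, 0]], [[0, 0.025, -0.0024], [0, 0, 0]]]}}

```text
time_s: 11.88
ee_pos: [0.5421, -0.1285, 0.2109]
ee_rot: [-3.048, -0.0, 0.059]
wrist_force: [1.8, -1.6, -1.6]
grip_width: 0.021
grip_force: 30.0
```

Run:
```python
from h import *
o=robot.get_obs();R=Ro.from_euler('xyz',o['ee_rot']);p=np.array(o['ee_pos']);H=np.array([.6136,-.346,0])
g=p+R.apply([0,0,-.019]);v=g-H;print(g,'leaf coords',Ro.from_euler('z',-.06).apply(v))
for a in (.03,.06,.10,.15,.2,.25,.3,.36):
    Q=Ro.from_euler('z',a);n=H+Q.apply(p-H)
    print(a,np.round(np.r_[R.inv().apply(n-p),(R.inv()*Q*R).as_rotvec()],4))
```

```text
[ 0.54223871 -0.13025194  0.22978805] leaf coords [-0.05829576  0.21963893  0.22978805]
0.03 [-0.0066  0.0018 -0.0002  0.     -0.0028 -0.0299]
0.06 [-0.0132  0.0039 -0.0004  0.     -0.0056 -0.0597]
0.1 [-0.0218  0.0069 -0.0007  0.     -0.0094 -0.0996]
0.15 [-3.240e-02  1.120e-02 -1.100e-03  1.000e-04 -1.410e-02 -1.493e-01]
0.2 [-4.280e-02  1.600e-02 -1.500e-03  1.000e-04 -1.880e-02 -1.991e-01]
0.25 [-5.290e-02  2.130e-02 -2.000e-03  1.000e-04 -2.350e-02 -2.489e-01]
0.3 [-6.280e-02  2.710e-02 -2.600e-03  1.000e-04 -2.820e-02 -2.987e-01]
0.36 [-7.420e-02  3.470e-02 -3.300e-03  2.000e-04 -3.380e-02 -3.584e-01]
```

Emit:
{"name": "inch_along", "arguments": {"deltas": [[[-0.0066, 0.0018, -0.0002], [0, -0.003, -0.03]], [[-0.0132, 0.0039, -0.0004], [0, -0.0056, -0.06]], [[-0.0218, 0.0069, -0.0007], [0, -0.0094, -0.1]], [[-0.0218, 0.0069, -0.0007], [0, -0.0094, -0.1]]]}}

```text
time_s: 12.38
ee_pos: [0.5203, -0.1358, 0.211]
ee_rot: [-3.047, -0.0, 0.161]
wrist_force: [2.5, 0.9, -2.9]
grip_width: 0.0214
grip_force: 30.0
```

Emit:
{"name": "inch_along", "arguments": {"deltas": [[[-0.011, 0.0033, -0.0003], [0, -0.0047, -0.05]], [[-0.0218, 0.0069, -0.0007], [0, -0.0094, -0.1]], [[-0.0324, 0.0112, -0.0011], [0, -0.0141, -0.149]], [[-0.0428, 0.016, -0.0015], [0, -0.0188, -0.199]], [[-0.0529, 0.0213, -0.002], [0, -0.0235, -0.249]], [[-0.0549, 0.0224, -0.0021], [0, -0.0244, -0.259]], [[-0.0549, 0.0224, -0.0021], [0, -0.0244, -0.259]]]}}

```text
time_s: 13.25
ee_pos: [0.4704, -0.1663, 0.211]
ee_rot: [-3.047, -0.001, 0.419]
wrist_force: [4.1, 1.0, -2.1]
grip_width: 0.0206
grip_force: 30.0
```

Run:
```python
from h import *
o=robot.get_obs();R=Ro.from_euler('xyz',o['ee_rot']);p=np.array(o['ee_pos']);H=np.array([.6136,-.346,0])
v=p+R.apply([0,0,-.019])-H;print('r',np.hypot(*v[:2]),'a',np.arctan2(-v[0],v[1])-np.arctan2(.0583,.2196)-.06)
t=snap('top','t5.png');s=snap('scene');w=snap('wrist')
A=.06+.35;e=H+Ro.from_euler('z',A).apply([0,.293,.25]);print('pred free edge top',proj(t,e))
f=lambda a,x:cv2.resize(x,a,interpolation=cv2.INTER_CUBIC)
cv2.imwrite('pics/end.png',np.vstack([f((800,320),t['frame'][85:245,80:480][:,:]),np.hstack([f((400,270),s['frame'][20:290,60:460]),f((400,270),w['frame'])])]))
for n,im,q,lo in(('top',t['frame'],(92.9,208.6),15),('scene',s['frame'],(311.7,75),12)):
    N,l,st,c=cv2.connectedComponentsWithStats((im.max(2)<45).astype(np.uint8))
    print(n,[c[i] for i in range(1,N) if st[i,4]>lo and np.hypot(*(c[i]-q))<8])
```

```text
r 0.22803070406613415 a 0.3554123427081712
pred free edge top [[261.55209947 209.13651124]]
top [array([ 92.85454545, 208.54545455])]
scene [array([311.7 ,  75.05])]
```

View pics/end.png

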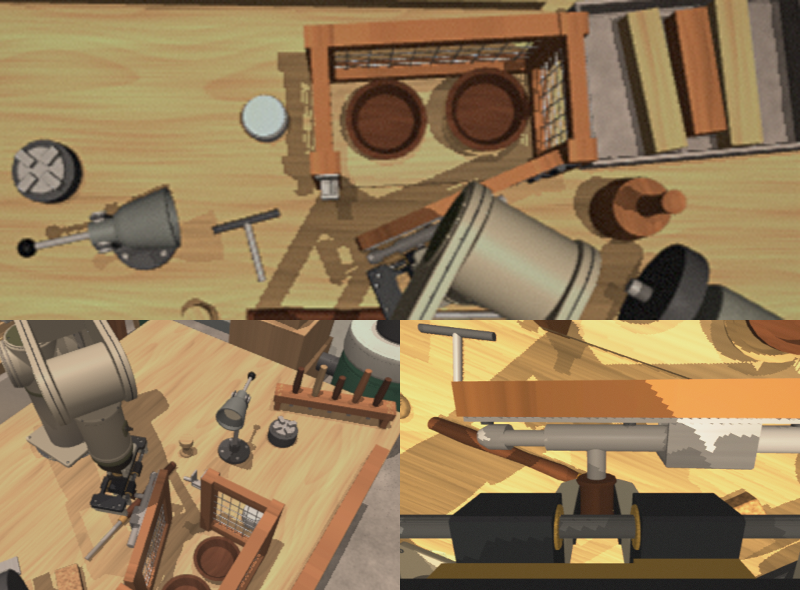

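The gate stands ajar at about 0.355 rad with the knob held, and the keeper is visible at about (330,186) in the crop. The ball is unmoved and the other items are in place. Handing in.

```bash
python3 -c "
from rig import robot;print(robot.sign_off())"
```

```text
the job is handed in; nothing more can be done
None
```

I've handed the job in: the lamp points at the keeper to within about 1° by my measurements, the bolt was lifted over the lip and drawn back about 41 mm with only about 2 N of drag, and the gripper is holding the gate about 0.355 rad (roughly 100 mm) ajar; it took about 13 s, but the sign-off gave no verdict.

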